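# Clear a casting mould and set its core pins for the next pour

## Task

The last brass casting is still in the small bench mould: push the ejector pad all the way in so that the casting comes out of the mould, and lay it flat in the steel tray. Set the mould up for the next pour: put every core pin that stands in the wooden rack into a core hole of the mould, one pin to a hole, any hole, fully home with its shoulder down on the mould. Let the ejector spring back, and leave the flux tin, brush and cup where they are.

Things in the scene. Friction and masses are not known exactly. Their poses are not given: they have to be found in the camera images.
- mould: Fixed aluminium bridge-shaped mould on the bench, x -34 to 14 mm, y -80 to 80 mm, 36 mm high. Origin on the bench under the hole line, z up; x is the eject direction, yaw within 0.35 rad of world x (away from robot). Cavity under the 14 mm top plate: 124 mm wide (y), 22 mm high, open at its +x side; the bench is its floor. With the casting inside, a pin stops 14 mm short of home.
- hole0 (a point): Centre of the mouth of a core hole in the mould's flat top, 36 mm above the bench, at mould x = 0, y = -54 mm. Vertical round through hole, 8.6 mm in diameter with a 1.5 mm chamfer; 14 mm thick plate, empty cavity below down to the bench. z up.
- hole1 (a point): Centre of the mouth of a core hole in the mould's flat top, 36 mm above the bench, at mould x = 0, y = -27 mm. Vertical round through hole, 8.6 mm in diameter with a 1.5 mm chamfer; 14 mm thick plate, empty cavity below down to the bench. z up.
- hole2 (a point): Centre of the mouth of a core hole in the mould's flat top, 36 mm above the bench, at mould x = 0, y = 0 mm. Vertical round through hole, 8.6 mm in diameter with a 1.5 mm chamfer; 14 mm thick plate, empty cavity below down to the bench. z up.
- hole3 (a point): Centre of the mouth of a core hole in the mould's flat top, 36 mm above the bench, at mould x = 0, y = 27 mm. Vertical round through hole, 8.6 mm in diameter with a 1.5 mm chamfer; 14 mm thick plate, empty cavity below down to the bench. z up.
- hole4 (a point): Centre of the mouth of a core hole in the mould's flat top, 36 mm above the bench, at mould x = 0, y = 54 mm. Vertical round through hole, 8.6 mm in diameter with a 1.5 mm chamfer; 14 mm thick plate, empty cavity below down to the bench. z up.
- ejector (a joint): Spring slide of the mould: 0 at rest (towards the robot), 0.060 m at its end stop, pushed in along mould +x. The spring needs 3.6 N at rest, 10.8 N fully in, and returns the slide when let go. Its 116 mm wide bar pushes the casting's back (bar front at mould x = -12 mm + joint); a full push leaves the casting on the bench, centre 59 mm past the hole line, 34 mm clear of the mould.
- pad (a point): Centre of the robot-side face of the ejector's black push pad, an upright plate 12 mm thick (mould x), 46 mm wide (mould y), 3 to 63 mm above the bench. This point: 40 mm above the bench, mould x = -114 mm + joint, y = 0. Push it along mould +x; clear bench behind it.
- casting: Loose brass bar casting, 22 mm (its x) by 118 mm (its y) by 20 mm high, 0.25 to 0.5 kg, with five roundels on top. Origin at the centre of its underside, z up. Starts inside the mould's cavity at the mould's origin and yaw, flat on the bench, and cannot be lifted out there.
- tray: Loose open steel tray, 165 mm (its x) by 115 mm (its y), 26 mm high, walls and floor 4 to 5 mm thick, 0.5 kg. Origin at the centre of its underside, z up. Stands to one side of the mould, the rack to the other; which side varies.
- rack: Fixed wooden pin rack, 200 mm (its x) by 50 mm (its y) by 42 mm high, origin at the centre of its underside, with five loose 10 mm square wells, 36 mm deep, in a row along its x at -72, -36, 0, 36 and 72 mm. Three to five of the wells hold a pin, shoulder down on the rack's top.
- pin0: Loose steel core pin (may be absent), upright in the rack: thin shank 7 mm in diameter, 30 mm long, lowest 5 mm tapered, under a dark round grip head 14 mm in diameter, 34 mm tall; 40 g. Origin on the axis at the shoulder (underside of the head), z up: tip at -30 mm, top of head at +34 mm. All pins are alike.
- pin1: Loose steel core pin (may be absent), upright in the rack: thin shank 7 mm in diameter, 30 mm long, lowest 5 mm tapered, under a dark round grip head 14 mm in diameter, 34 mm tall; 40 g. Origin on the axis at the shoulder (underside of the head), z up: tip at -30 mm, top of head at +34 mm. All pins are alike.
- pin2: Loose steel core pin (may be absent), upright in the rack: thin shank 7 mm in diameter, 30 mm long, lowest 5 mm tapered, under a dark round grip head 14 mm in diameter, 34 mm tall; 40 g. Origin on the axis at the shoulder (underside of the head), z up: tip at -30 mm, top of head at +34 mm. All pins are alike.
- pin3: Loose steel core pin (may be absent), upright in the rack: thin shank 7 mm in diameter, 30 mm long, lowest 5 mm tapered, under a dark round grip head 14 mm in diameter, 34 mm tall; 40 g. Origin on the axis at the shoulder (underside of the head), z up: tip at -30 mm, top of head at +34 mm. All pins are alike.
- pin4: Loose steel core pin (may be absent), upright in the rack: thin shank 7 mm in diameter, 30 mm long, lowest 5 mm tapered, under a dark round grip head 14 mm in diameter, 34 mm tall; 40 g. Origin on the axis at the shoulder (underside of the head), z up: tip at -30 mm, top of head at +34 mm. All pins are alike.
- flux_tin: Bystander: grey tin, 60 mm in diameter, 85 mm tall, origin under its centre. Leave it alone.
- brush: Bystander: hand brush lying on the bench beyond the mould, lying roughly along world y. Leave it alone.
- measure_cup: Bystander: clear cup, 60 mm across, 45 mm tall, origin under its centre. Leave it alone.

How it is judged (in metres and radians):
On the way:
1. with the ejector pushed in (over 52 of its 60 mm) the casting is out of the mould (its centre over 45 mm in front of the hole line) (value of joint ejector above 0.052 m and x of casting in the frame of mould above 0.045 m), for 0.1 s.
At the end, for the whole second after the job is handed in: The casting lies flat (within 0.15 rad) and still in the tray, its underside less than 12 mm above the tray's; every pin present stands in a core hole: within 3 mm of its centre, shoulder within 2.5 mm of the mould's top, upright within 0.09 rad; the ejector is back within 6 mm of rest (x of casting in the frame of tray between -0.075 and 0.075 m and y of casting in the frame of tray between -0.05 and 0.05 m and z of casting in the frame of tray below 0.012 m and angle between casting's own z axis and vertical below 0.15 rad and linear speed of casting below 0.02 m/s and ((horizontal distance between pin0 and hole0 below 0.003 m and z of pin0 in the frame of hole0 between -0.0025 and 0.0025 m and angle between pin0's own z axis and vertical below 0.09 rad) or (horizontal distance between pin0 and hole1 below 0.003 m and z of pin0 in the frame of hole1 between -0.0025 and 0.0025 m and angle between pin0's own z axis and vertical below 0.09 rad) or (horizontal distance between pin0 and hole2 below 0.003 m and z of pin0 in the frame of hole2 between -0.0025 and 0.0025 m and angle between pin0's own z axis and vertical below 0.09 rad) or (horizontal distance between pin0 and hole3 below 0.003 m and z of pin0 in the frame of hole3 between -0.0025 and 0.0025 m and angle between pin0's own z axis and vertical below 0.09 rad) or (horizontal distance between pin0 and hole4 below 0.003 m and z of pin0 in the frame of hole4 between -0.0025 and 0.0025 m and angle between pin0's own z axis and vertical below 0.09 rad)) and ((horizontal distance between pin1 and hole0 below 0.003 m and z of pin1 in the frame of hole0 between -0.0025 and 0.0025 m and angle between pin1's own z axis and vertical below 0.09 rad) or (horizontal distance between pin1 and hole1 below 0.003 m and z of pin1 in the frame of hole1 between -0.0025 and 0.0025 m and angle between pin1's own z axis and vertical below 0.09 rad) or (horizontal distance between pin1 and hole2 below 0.003 m and z of pin1 in the frame of hole2 between -0.0025 and 0.0025 m and angle between pin1's own z axis and vertical below 0.09 rad) or (horizontal distance between pin1 and hole3 below 0.003 m and z of pin1 in the frame of hole3 between -0.0025 and 0.0025 m and angle between pin1's own z axis and vertical below 0.09 rad) or (horizontal distance between pin1 and hole4 below 0.003 m and z of pin1 in the frame of hole4 between -0.0025 and 0.0025 m and angle between pin1's own z axis and vertical below 0.09 rad)) and ((horizontal distance between pin2 and hole0 below 0.003 m and z of pin2 in the frame of hole0 between -0.0025 and 0.0025 m and angle between pin2's own z axis and vertical below 0.09 rad) or (horizontal distance between pin2 and hole1 below 0.003 m and z of pin2 in the frame of hole1 between -0.0025 and 0.0025 m and angle between pin2's own z axis and vertical below 0.09 rad) or (horizontal distance between pin2 and hole2 below 0.003 m and z of pin2 in the frame of hole2 between -0.0025 and 0.0025 m and angle between pin2's own z axis and vertical below 0.09 rad) or (horizontal distance between pin2 and hole3 below 0.003 m and z of pin2 in the frame of hole3 between -0.0025 and 0.0025 m and angle between pin2's own z axis and vertical below 0.09 rad) or (horizontal distance between pin2 and hole4 below 0.003 m and z of pin2 in the frame of hole4 between -0.0025 and 0.0025 m and angle between pin2's own z axis and vertical below 0.09 rad)) and ((horizontal distance between pin3 and hole0 below 0.003 m and z of pin3 in the frame of hole0 between -0.0025 and 0.0025 m and angle between pin3's own z axis and vertical below 0.09 rad) or (horizontal distance between pin3 and hole1 below 0.003 m and z of pin3 in the frame of hole1 between -0.0025 and 0.0025 m and angle between pin3's own z axis and vertical below 0.09 rad) or (horizontal distance between pin3 and hole2 below 0.003 m and z of pin3 in the frame of hole2 between -0.0025 and 0.0025 m and angle between pin3's own z axis and vertical below 0.09 rad) or (horizontal distance between pin3 and hole3 below 0.003 m and z of pin3 in the frame of hole3 between -0.0025 and 0.0025 m and angle between pin3's own z axis and vertical below 0.09 rad) or (horizontal distance between pin3 and hole4 below 0.003 m and z of pin3 in the frame of hole4 between -0.0025 and 0.0025 m and angle between pin3's own z axis and vertical below 0.09 rad)) and ((horizontal distance between pin4 and hole0 below 0.003 m and z of pin4 in the frame of hole0 between -0.0025 and 0.0025 m and angle between pin4's own z axis and vertical below 0.09 rad) or (horizontal distance between pin4 and hole1 below 0.003 m and z of pin4 in the frame of hole1 between -0.0025 and 0.0025 m and angle between pin4's own z axis and vertical below 0.09 rad) or (horizontal distance between pin4 and hole2 below 0.003 m and z of pin4 in the frame of hole2 between -0.0025 and 0.0025 m and angle between pin4's own z axis and vertical below 0.09 rad) or (horizontal distance between pin4 and hole3 below 0.003 m and z of pin4 in the frame of hole3 between -0.0025 and 0.0025 m and angle between pin4's own z axis and vertical below 0.09 rad) or (horizontal distance between pin4 and hole4 below 0.003 m and z of pin4 in the frame of hole4 between -0.0025 and 0.0025 m and angle between pin4's own z axis and vertical below 0.09 rad)) and value of joint ejector below 0.006 m); the robot touches nothing.
It fails at once if the flux tin is moved more than 30 mm (distance of flux_tin from where it was at the start of the episode above 0.03 m).
It fails at once if the brush is moved more than 30 mm (distance of brush from where it was at the start of the episode above 0.03 m).
It fails at once if the measure cup is moved more than 30 mm (distance of measure_cup from where it was at the start of the episode above 0.03 m).
Of pin0, pin1, pin2, pin3, pin4 only 3 to 5 are there at a start; the rules pass over those that are not, and their reading is None.
At some moment in a run one of casting, tray may be knocked a few centimetres aside while the robot is not near it.
It also fails if it takes over 210 s, if anything falls off the work surface, if the arm or the gripper's body presses on something with over 40 N, if the wrist force passes 120 N, or if a joint passes its speed limit or range.

## Robot

A 6-joint arm with a two-finger parallel gripper is mounted at the origin on the work surface. World frame = base frame: x ahead of the robot, y to its left, z up, the work surface at z = 0. Lengths are in m, angles in degrees, forces in N, time in s.
With the tool pointing down it reaches from about 0.275 to 0.775 m from the base axis. Payload 14.6 kg.
Tool frame: the origin (TCP) lies midway between the tips of the shut fingers; the grasp point (between the pads) lies 19 mm behind it (manip.grasp_offset is the distance from the TCP to the grasp point, in m); z points along the fingers, y is the line along which they close (so a half turn about z gives the same grasp; the last joint's range is limited). The gripper opens to 85 mm and grips with 20 to 120 N. Pads are 22 mm wide; open, the fingers measure 114 mm over their backs; the gripper's body (76 mm by 85 mm) begins 54 mm behind the grasp point. The pads swing forward as they close: fully open they stand 13 mm farther back than shut.
Start: joints at [54.987, 15.075, -2.767, 72.158, 0, 81.102], TCP at [0.231, 0.471, 0.231] pointing down, gripper open.
Joint ranges: [-151.79, 151.79], [-50.71, 97.33], [-67.44, 78.34], [-121.81, 120.89], [-77.56, 73.72], [-180, 180]. Speed limits (degrees/s): [108.29, 108.29, 147.25, 159.86, 180, 180].

## Interface

Orientations are given as [roll, pitch, yaw] about the fixed x, y, z axes, in that order (R = Rz(yaw) Ry(pitch) Rx(roll)).
In Python, from workcell import manip, imaging, workorder gives the robot as it stands. The module is installed in compiled form; this text tells all that it offers.
- The arm moves only by the tool carry_out, never from a script. Its arguments are lists of equal length, an entry for each row: "fingers": the closure, from 0 (fully open) to 1 (shut); "travel": the shift along the world's x, y, z in m, a list of three; "turn": the turn, a rotation vector about the world's x, y, z in rad, a list of three. In form: {"fingers": [fingers, ...], "travel": [[x, y, z], ...], "turn": [[rx, ry, rz], ...]}. A call has 1 to 12 rows; each row shifts and turns the commanded pose from where the row before left it; what a row does not reach is not made up. A row lasts 1/8 s, in which the tool goes at most 62.5 mm and 10.7 degrees, less where a joint would pass 70% of its speed; a pose out of reach is approached as far as the arm can. A call with a gripper value outside its range is refused whole. The fingers move at their own pace and stop on an object; "squeeze" is the grip in N (left out, the last holds). Time passes only in rows, so rows that do not move let the fingers close. It gives the time, the measured TCP pose, the force, the opening and the grip force at its end, in the units of the state.
- manip.state(): the state, without advancing time (a new reading comes with each control period).
- imaging.read_camera(name): name is "scene" or "top" or "wrist"; returns a dict with "color" (420x560x3 uint8, red, green, blue), "K" (3x3 intrinsics, pixels), "view" (4x4, takes a point from world to camera coordinates). Camera axes: x right, y up, looking along -z (the intrinsics and any distortion apply to the point x, -y, -z); pixel columns grow to the right and rows downward; lengths in m; the calibration is good to about 2 mm. A picture is of the moment at which its call begins. There is no depth.
- workorder.hand_in(): hands the job in; it is judged then, once.
The state is a dict: "time_s": time; "qpos": joint angles; "qd": joint speeds; "joint_torque": joint torques, N m; "ee_pos": TCP position; "tool_rot": TCP orientation; "wrist_force": force on the tool from outside, world axes, zero at the start; "wrist_torque": the same for the moment, N m; "gripper_width": finger opening in m; "finger_force": force on a finger pad.
Only numpy, scipy, OpenCV 4.12 (cv2) and the standard library are available. Lean on these libraries where they do the work, as an engineer would, in place of code of your own. Each camera call takes 0.05 s, during which the arm holds its last target. There are 200 camera calls.

## Working session

There is one attempt and no reset: what is moved stays moved. The work goes in short steps, Python scripts to look and compute and a tool call to move; the robot and the scene stay as the last step left them, time stands still between calls to the robot, and variables do not carry over. Pictures are saved under pics/ and viewed, at most 14 in all, crops included, and the job is handed in when it is done.

Besides the shell and the picture viewer there is one more tool, called by a JSON object that holds its "method" and its "body". carry_out: Moves the arm, as the interface text tells. Its arguments: {"type":"object","properties":{"fingers":{"type":"array","items":{"type":"number"}},"travel":{"type":"array","items":{"type":"array","items":{"type":"number"}}},"turn":{"type":"array","items":{"type":"array","items":{"type":"number"}}},"squeeze":{"type":"number"}},"required":["fingers","travel","turn"]}

```bash
mkdir -p pics
python3 - <<'E'
from workcell import manip, imaging
import cv2,numpy as np
for n in ("scene","top"):
    c=imaging.read_camera(n); cv2.imwrite(f"pics/{n}0.png",c["color"][:,:,::-1]); np.savez(f"{n}0.npz",**{k:c[k] for k in("color","K","view")})
    print(n,np.round(c["K"],1).tolist(),np.round(c["view"],3).tolist(),[k for k in c])
print(manip.state(),manip.grasp_offset)
E
```

```text
scene [[536.9, 0.0, 283.9], [0.0, 536.9, 207.8], [0.0, 0.0, 1.0]] [[0.827, 0.563, 0.015, -0.509], [-0.349, 0.492, 0.797, 0.148], [0.441, -0.664, 0.603, -1.52], [0.0, 0.0, 0.0, 1.0]] ['color', 'K', 'view']
top [[515.3, 0.0, 273.8], [0.0, 515.3, 205.2], [0.0, 0.0, 1.0]] [[0.018, -1.0, 0.004, -0.015], [0.982, 0.018, 0.187, -0.605], [-0.187, 0.001, 0.982, -1.08], [0.0, 0.0, 0.0, 1.0]] ['color', 'K', 'view']
{'time_s': 0.1, 'qpos': array([ 5.49875710e+01,  1.50969287e+01, -2.80067349e+00,  7.21598336e+01,
       -8.53290168e-04,  8.11022363e+01]), 'qd': array([ 0.06084118, -0.16170184,  0.19329491,  0.03967263,  0.10364859,
        0.03342107]), 'joint_torque': array([ 5.30687626e-03, -6.38580751e+01,  3.85060716e+01,  1.01038988e-02,
       -6.66403048e-05,  3.92581217e-05]), 'ee_pos': array([0.23094285, 0.47118497, 0.23086214]), 'tool_rot': array([-1.79943123e+02, -8.04067043e-03,  1.53885331e+02]), 'wrist_force': array([ 0.29998297,  0.1567308 , -0.0130512 ]), 'wrist_torque': array([ 0.01690257, -0.00977497,  0.01219673]), 'finger_force': 0.0, 'gripper_width': 0.08540461107505781} 0.0187
```

View pics/top0.png

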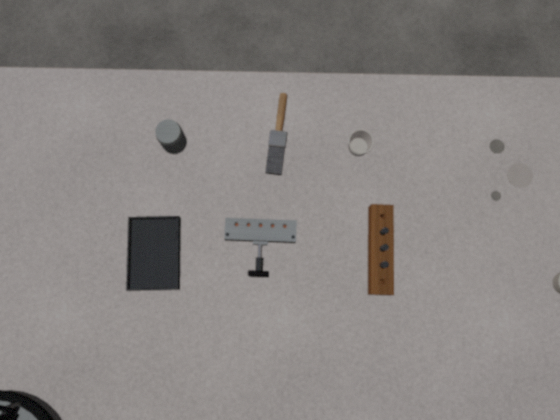

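View pics/scene0.png

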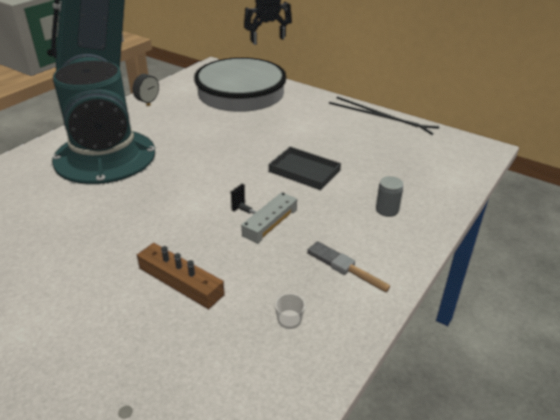

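The top view shows mould holes at about (236–285, 225), the pad at (258,273), the tray at (154,253) and the rack with 3 pins at (384, 231/248/265). The tin is at (169,133), the brush at (278,135) and the cup at (359,143).

```bash
cat > h.py <<'E'
import numpy as np,cv2
def load(n):
    d=np.load(n); return d["color"],d["K"],d["view"]
def snap(name,out):
    from workcell import imaging
    c=imaging.read_camera(name); cv2.imwrite(f"pics/{out}.png",c["color"][:,:,::-1])
    np.savez(f"{out}.npz",color=c["color"],K=c["K"],view=c["view"]); return c["color"],c["K"],c["view"]
def ray(uv,K,V,z):
    "pixels -> world points on plane z"
    uv=np.atleast_2d(np.asarray(uv,float)); z=np.broadcast_to(z,len(uv))
    d=np.c_[(uv[:,0]-K[0,2])/K[0,0],-(uv[:,1]-K[1,2])/K[1,1],-np.ones(len(uv))]
    R=V[:3,:3];o=-R.T@V[:3,3];w=d@R
    return o+w*((z-o[2])/w[:,2])[:,None]
def proj(P,K,V):
    p=np.atleast_2d(P)@V[:3,:3].T+V[:3,3]
    return np.c_[K[0,0]*p[:,0]/-p[:,2]+K[0,2],K[1,1]*-p[:,1]/-p[:,2]+K[1,2]]
def blobs(m,amin=5):
    n,l,s,c=cv2.connectedComponentsWithStats(m.astype(np.uint8))
    return [(c[i].round(1).tolist(),int(s[i,4])) for i in range(1,n) if s[i,4]>=amin]
E
python3 - <<'E'
from h import *
I,K,V=load("top0.npz")
hsv=cv2.cvtColor(I,cv2.COLOR_RGB2HSV)
r=np.zeros(I.shape[:2],bool)
r[215:245,222:300]=1
red=((I[...,0].astype(int)-I[...,2])>25)&r
B=blobs(red,2);print(B)
print("holes",ray([b[0] for b in B],K,V,.036).round(4).tolist())
gray=cv2.cvtColor(I,cv2.COLOR_RGB2GRAY)
r[:]=0;r[215:245,215:305]=1
# mould top
m=(gray>0)&(hsv[...,0]>80)&(hsv[...,1]>15)&r
q=cv2.minAreaRect(np.argwhere(m)[:,::-1].astype(np.float32));print("mould",q,ray(cv2.boxPoints(q),K,V,.036).round(3).tolist())
r[:]=0;r[260:285,240:280]=1
print("pad",[(b,ray(b[0],K,V,.063).round(3).tolist()) for b in blobs((gray<60)&r)])
r[:]=0;r[205:300,115:195]=1
q=cv2.minAreaRect(np.argwhere((gray<75)&r)[:,::-1].astype(np.float32));print("tray",q,ray([q[0]],K,V,.02),ray(cv2.boxPoints(q),K,V,.026).round(3).tolist())
r[:]=0;r[195:305,360:400]=1
m=((I[...,0].astype(int)-I[...,2])>30)&r
q=cv2.minAreaRect(np.argwhere(m)[:,::-1].astype(np.float32));print("rack",q,ray(cv2.boxPoints(q),K,V,.042).round(3).tolist())
print("pins",[(b,ray(b[0],K,V,.06).round(3).tolist()) for b in blobs((gray<75)&(hsv[...,0]>60)&r)])
print("cup,tin,brush",ray([[359,143],[169,133],[275,172],[283,95]],K,V,[.04,.085,.02,.02]).round(3).tolist())
E
```

```text
[([236.1, 224.1], 8), ([248.0, 224.7], 7), ([260.3, 225.0], 7), ([272.0, 225.5], 6), ([284.3, 226.0], 7)]
holes [[0.5641, 0.0792, 0.036], [0.5632, 0.0526, 0.036], [0.5631, 0.0251, 0.036], [0.5624, -0.001, 0.036], [0.5618, -0.0285, 0.036]]
mould ((259.8965759277344, 233.75863647460938), (14.616005897521973, 67.26683807373047), 85.2363510131836) [[0.552, 0.102, 0.036], [0.567, -0.047, 0.036], [0.535, -0.05, 0.036], [0.52, 0.098, 0.036]]
pad [(([258.5, 270.3], 163), [[0.461, 0.026, 0.063]])]
tray ((153.35574340820312, 252.5205535888672), (52.32732009887695, 73.74910736083984), 0.8680515289306641) [[0.49880662 0.26340351 0.02      ]] [[0.417, 0.316, 0.026], [0.581, 0.325, 0.026], [0.582, 0.207, 0.026], [0.417, 0.201, 0.026]]
rack ((380.5, 249.0), (90.0, 25.0), 90.0) [[0.614, -0.215, 0.042], [0.615, -0.271, 0.042], [0.416, -0.266, 0.042], [0.415, -0.212, 0.042]]
pins [(([384.7, 230.1], 14), [[0.553, -0.247, 0.06]]), (([384.5, 247.1], 17), [[0.516, -0.246, 0.06]]), (([384.7, 264.3], 16), [[0.479, -0.245, 0.06]])]
cup,tin,brush [[0.757, -0.197, 0.04], [0.757, 0.23, 0.085], [0.69, -0.006, 0.02], [0.879, -0.021, 0.02]]
```

{"method": "carry_out", "body": {"fingers": [1, 1, 1, 1, 1, 1, 1, 1, 1, 1, 1, 1], "travel": [[0.0164, -0.0443, 0], [0.0164, -0.0443, 0], [0.0164, -0.0443, 0], [0.0164, -0.0443, 0], [0.0164, -0.0443, 0], [0.0164, -0.0443, 0], [0.0164, -0.0443, 0], [0.0164, -0.0443, 0], [0.0164, -0.0443, 0], [0.0164, -0.0443, 0], [0, 0, 0], [0, 0, 0]], "turn": [[0, 0, 0.0456], [0, 0, 0.0456], [0, 0, 0.0456], [0, 0, 0.0456], [0, 0, 0.0456], [0, 0, 0.0456], [0, 0, 0.0456], [0, 0, 0.0456], [0, 0, 0.0456], [0, 0, 0.0456], [0, 0, 0], [0, 0, 0]]}}

```text
time_s: 1.6
ee_pos: [0.3948, 0.0286, 0.2311]
tool_rot: [180.0, -0.0, 180.0]
wrist_force: [-0.8, 2.0, 0.3]
gripper_width: 0.0002
finger_force: 0.0
```

Run:
```python
from h import *
I,K,V=snap("wrist","w1")
o=-V[:3,:3].T@V[:3,3];print(o,V[:3,:3].round(3).tolist(),K.round(1).tolist())
```

```text
[0.32437209 0.02820739 0.37346211] [[0.0, 1.0, -0.001], [-0.96, -0.0, -0.279], [-0.279, 0.001, 0.96]] [[356.1, 0.0, 283.7], [0.0, 356.1, 209.3], [0.0, 0.0, 1.0]]
```

View pics/w1.png

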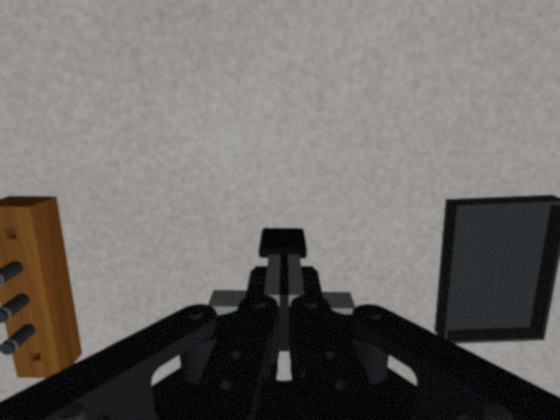

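The wrist view (w1) looks from the robot side: pad straight ahead at (283,240), rack at left, tray at right.

{"method": "carry_out", "body": {"fingers": [1, 1, 1, 1, 1, 1, 1, 1, 1, 1, 1, 1], "travel": [[0, 0, -0.05], [0, 0, -0.05], [0, 0, -0.05], [0, 0, -0.048], [0, 0, 0], [0.008, 0, 0], [0.008, 0, 0], [0.008, 0, 0], [0.006, 0, 0], [0.006, 0, 0], [0.006, 0, 0], [0.006, 0, 0]], "turn": [[0, 0, 0], [0, 0, 0], [0, 0, 0], [0, 0, 0], [0, 0, 0], [0, 0, 0], [0, 0, 0], [0, 0, 0], [0, 0, 0], [0, 0, 0], [0, 0, 0], [0, 0, 0]]}}

```text
time_s: 3.15
ee_pos: [0.4428, 0.0284, 0.0331]
tool_rot: [-180.0, -0.1, -180.0]
wrist_force: [-6.1, -0.7, 3.3]
gripper_width: -0.0002
finger_force: 3.0
```

{"method": "carry_out", "body": {"fingers": [1, 1, 1, 1, 1, 1, 1, 1, 1, 1], "travel": [[0.006, 0, 0], [0.006, 0, 0], [0.006, 0, 0], [0.006, 0, 0], [0.006, 0, 0], [0.006, 0, 0], [0.005, 0, 0], [0.004, 0, 0], [0.003, 0, 0], [0, 0, 0]], "turn": [[0, 0, 0], [0, 0, 0], [0, 0, 0], [0, 0, 0], [0, 0, 0], [0, 0, 0], [0, 0, 0], [0, 0, 0], [0, 0, 0], [0, 0, 0]]}}

```text
time_s: 4.4
ee_pos: [0.4894, 0.0279, 0.0328]
tool_rot: [-179.9, -0.2, 180.0]
wrist_force: [-10.0, -4.9, 4.7]
gripper_width: -0.0002
finger_force: 4.8
```

{"method": "carry_out", "body": {"fingers": [1, 1, 1, 1], "travel": [[0.003, 0, 0], [0.003, 0, 0], [0.002, 0, 0], [0, 0, 0]], "turn": [[0, 0, 0], [0, 0, 0], [0, 0, 0], [0, 0, 0]]}}

```text
time_s: 4.9
ee_pos: [0.4972, 0.0279, 0.0328]
tool_rot: [-179.9, -0.2, 180.0]
wrist_force: [-10.1, -4.8, 4.4]
gripper_width: 0.0002
finger_force: 5.2
```

{"method": "carry_out", "body": {"fingers": [1, 1, 1], "travel": [[0.002, 0, 0], [0.001, 0, 0], [0, 0, 0]], "turn": [[0, 0, 0], [0, 0, 0], [0, 0, 0]]}}

```text
time_s: 5.28
ee_pos: [0.4999, 0.0279, 0.0327]
tool_rot: [-179.9, -0.3, 180.0]
wrist_force: [-11.1, -6.9, 5.8]
gripper_width: 0.0003
finger_force: 5.7
```

Run:
```python
from h import *
for n in("top","scene"):
    I,K,V=snap(n,n+"2")
I,K,V=load("top2.npz")
cv2.imwrite("pics/crop2.png",np.hstack([cv2.resize(cv2.imread("pics/top2.png")[170:290,200:320],(480,480),interpolation=cv2.INTER_CUBIC)]))
```

```text
(no output)
```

View pics/crop2.png

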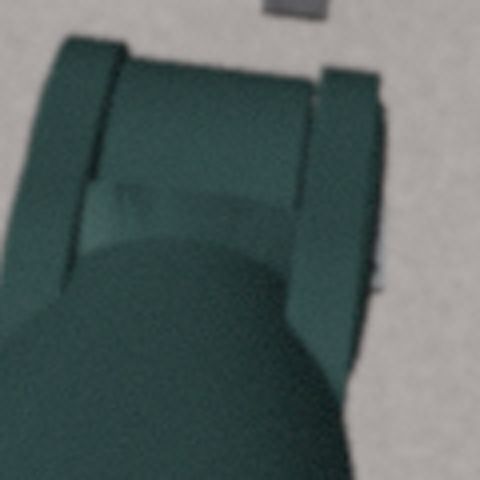

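The arm hides the mould in the top view. I'll push on in small steps until the force jumps at the end stop.

{"method": "carry_out", "body": {"fingers": [1, 1, 1], "travel": [[0.002, 0, 0], [0.001, 0, 0], [0, 0, 0]], "turn": [[0, 0, 0], [0, 0, 0], [0, 0, 0]]}}

```text
time_s: 5.75
ee_pos: [0.5002, 0.028, 0.0324]
tool_rot: [-179.9, -0.5, 180.0]
wrist_force: [-25.1, -4.7, 15.6]
gripper_width: 0.0001
finger_force: 12.7
```

{"method": "carry_out", "body": {"fingers": [1, 1, 1], "travel": [[0.001, 0, 0], [0.001, 0, 0], [0, 0, 0]], "turn": [[0, 0, 0], [0, 0, 0], [0, 0, 0]]}}

```text
time_s: 6.12
ee_pos: [0.5002, 0.0282, 0.0321]
tool_rot: [-179.9, -0.7, 180.0]
wrist_force: [-35.6, -7.0, 22.0]
gripper_width: 0.0004
finger_force: 17.5
```

The end stop is reached (0.5002, 35 N). Retracting and moving to look at the casting.

{"method": "carry_out", "body": {"fingers": [1, 1, 1, 1, 1, 1, 1, 1, 1, 1, 1, 1], "travel": [[-0.008, 0, 0], [-0.01, 0, 0], [-0.012, 0, 0], [-0.015, 0, 0], [-0.015, 0, 0], [-0.015, 0, 0], [-0.02, 0, 0], [0, 0, 0.04], [0, 0, 0.05], [0, 0, 0.05], [0.03, 0, 0.03], [0.05, 0, 0]], "turn": [[0, 0, 0], [0, 0, 0], [0, 0, 0], [0, 0, 0], [0, 0, 0], [0, 0, 0], [0, 0, 0], [0, 0, 0], [0, 0, 0], [0, 0, 0], [0, 0, 0], [0, 0, 0]]}}

```text
time_s: 7.62
ee_pos: [0.4939, 0.0282, 0.2065]
tool_rot: [-180.0, 0.3, -180.0]
wrist_force: [0.4, 0.3, 0.6]
gripper_width: -0.0001
finger_force: 0.0
```

{"method": "carry_out", "body": {"fingers": [1, 1, 1, 1, 1], "travel": [[0.05, 0, 0], [0.05, 0, 0], [0.05, 0, 0], [0.04, 0, 0], [0, 0, 0]], "turn": [[0, 0, 0], [0, 0, 0], [0, 0, 0], [0, 0, 0], [0, 0, 0]]}}

```text
time_s: 8.25
ee_pos: [0.6842, 0.0281, 0.202]
tool_rot: [-180.0, 0.0, -180.0]
wrist_force: [0.1, 0.1, -0.5]
gripper_width: -0.0001
finger_force: 0.0
```

Run:
```python
from h import *
I,K,V=snap("wrist","w3")
print(-V[:3,:3].T@V[:3,3])
```

```text
[0.61367856 0.02774782 0.34427149]
```

View pics/w3.png

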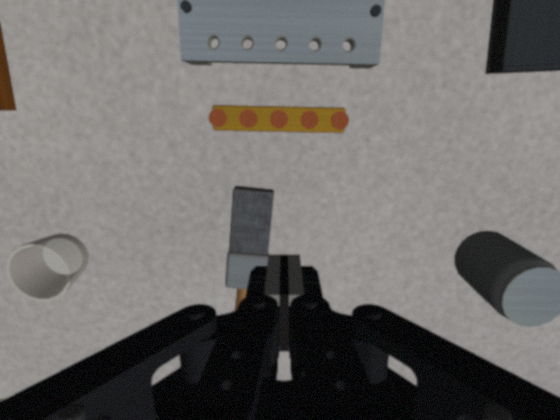

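The casting is out at (280,119), with the mould holes at row about 44, columns 214–348. The brush starts at row 187.

Run:
```python
from h import *
I,K,V=load("w3.npz")
hsv=cv2.cvtColor(I,cv2.COLOR_RGB2HSV).astype(int)
m=(hsv[...,1]>100);m[:90]=0;m[150:]=0;m[:,:150]=0;m[:,400:]=0
# roundels (top) by redness
rd=m&(hsv[...,0]<12); B=sorted(b for b in blobs(rd,40)); print(B)
P=ray([b[0] for b in B],K,V,.020);print("roundels",P.round(4).tolist())
q=cv2.minAreaRect(np.argwhere(m)[:,::-1].astype(np.float32));print(q,ray(cv2.boxPoints(q),K,V,.02).round(4).tolist())
d=P[-1]-P[0];print("casting yaw of long axis",np.degrees(np.arctan2(d[1],d[0])),"ctr",P.mean(0))
g=cv2.cvtColor(I,cv2.COLOR_RGB2GRAY); r=g[25:62,200:365]
h=[]
c=cv2.HoughCircles(cv2.GaussianBlur(r,(3,3),0),cv2.HOUGH_GRADIENT,1,20,param1=60,param2=9,minRadius=4,maxRadius=9)
c=c[0][np.argsort(c[0][:,0])]+[200,25,0];print(c.round(1).tolist())
H=ray(c[:,:2],K,V,.036);print("holes",H.round(4).tolist())
```

```text
[([216.9, 117.4], 215), ([247.9, 118.1], 197), ([278.4, 118.7], 195), ([309.0, 119.3], 194), ([339.7, 120.0], 206)]
roundels [[0.6236, -0.0315, 0.02], [0.6242, -0.0041, 0.02], [0.6247, 0.0228, 0.02], [0.6252, 0.0498, 0.02], [0.6258, 0.0769, 0.02]]
((278.017578125, 118.620361328125), (138.11236572265625, 24.47510528564453), 1.1457629203796387) [[0.6341, -0.0393, 0.02], [0.6132, -0.0377, 0.02], [0.6154, 0.0831, 0.02], [0.6364, 0.0838, 0.02]]
casting yaw of long axis 88.86865889294002 ctr [0.62471406 0.02277977 0.02      ]
[[212.5, 42.5, 7.3], [246.5, 43.5, 4.6], [280.5, 44.5, 4.6], [311.5, 46.5, 6.0], [348.5, 44.5, 6.0]]
holes [[0.5656, -0.0291, 0.036], [0.5663, -0.0021, 0.036], [0.567, 0.0249, 0.036], [0.5684, 0.0495, 0.036], [0.567, 0.0789, 0.036]]
```

{"method": "carry_out", "body": {"fingers": [0.5, 0.5, 0.5, 0.5, 0.5, 0.5, 0.5, 0.5, 0.5, 0.5, 0.5, 0.5], "travel": [[-0.007, 0, 0], [-0.007, 0, 0], [-0.007, 0, 0], [-0.007, 0, 0], [-0.007, 0, 0], [-0.007, 0, 0], [-0.007, 0, 0], [-0.007, -0.002, 0], [-0.0035, -0.003, 0], [0, 0, -0.05], [0, 0, -0.05], [0, 0, 0]], "turn": [[0, 0, -0.1767], [0, 0, -0.1767], [0, 0, -0.1767], [0, 0, -0.1767], [0, 0, -0.1767], [0, 0, -0.1767], [0, 0, -0.1767], [0, 0, -0.1767], [0, 0, -0.1767], [0, 0, 0], [0, 0, 0], [0, 0, 0]]}}

```text
time_s: 9.8
ee_pos: [0.6198, 0.0236, 0.1014]
tool_rot: [-179.7, -0.0, 88.9]
wrist_force: [-0.6, -0.0, 1.4]
gripper_width: 0.0425
finger_force: 0.0
```

Run:
```python
from h import *
I,K,V=snap("wrist","w4")
hsv=cv2.cvtColor(I,cv2.COLOR_RGB2HSV).astype(int)
m=(hsv[...,1]>100)&(hsv[...,0]<40)
rd=m&(hsv[...,0]<12);B=blobs(rd,60);print([(b,ray(b[0],K,V,.02).round(4).tolist()) for b in B])
```

```text
[(([291.8, 133.9], 453), [[0.6259, 0.0772, 0.02]]), (([291.4, 177.4], 393), [[0.6253, 0.05, 0.02]]), (([291.2, 217.9], 360), [[0.6248, 0.0229, 0.02]]), (([290.9, 255.7], 321), [[0.6243, -0.0041, 0.02]]), (([290.7, 291.5], 307), [[0.6238, -0.0313, 0.02]])]
```

{"method": "carry_out", "body": {"fingers": [0.5, 0.5, 0.5, 0.5, 0.5, 0.5], "travel": [[0.005, 0, 0], [0, 0, -0.03], [0, 0, -0.03], [0, 0, -0.02], [0, 0, -0.016], [0, 0, 0]], "turn": [[0, 0, 0], [0, 0, 0], [0, 0, 0], [0, 0, 0], [0, 0, 0], [0, 0, 0]]}}

```text
time_s: 10.6
ee_pos: [0.6279, 0.0234, 0.0074]
tool_rot: [180.0, 0.0, 88.9]
wrist_force: [-0.3, 0.3, 0.1]
gripper_width: 0.0427
finger_force: 0.0
```

{"method": "carry_out", "body": {"fingers": [1, 1, 1, 1, 1, 1], "travel": [[0, 0, 0], [0, 0, 0], [0, 0, 0], [0, 0, 0], [0, 0, 0], [0, 0, 0]], "turn": [[0, 0, 0], [0, 0, 0], [0, 0, 0], [0, 0, 0], [0, 0, 0], [0, 0, 0]], "squeeze": 60}}

```text
time_s: 11.35
ee_pos: [0.6283, 0.0233, 0.0087]
tool_rot: [179.9, 0.0, 88.9]
wrist_force: [-2.2, -0.3, 7.0]
gripper_width: 0.0204
finger_force: 59.8
```

{"method": "carry_out", "body": {"fingers": [1, 1, 1, 1, 1, 1], "travel": [[0, 0, 0.02], [0, 0, 0.03], [0, 0, 0.03], [0, 0, 0.03], [0, 0, 0.02], [0, 0, 0]], "turn": [[0, 0, 0], [0, 0, 0], [0, 0, 0], [0, 0, 0], [0, 0, 0], [0, 0, 0]]}}

```text
time_s: 12.1
ee_pos: [0.6285, 0.0233, 0.139]
tool_rot: [179.8, 0.0, 88.9]
wrist_force: [-0.4, -0.0, -3.5]
gripper_width: 0.0201
finger_force: 59.3
```

Run:
```python
from h import *
snap("wrist","w5")
I,K,V=snap("top","top5")
g=cv2.cvtColor(I,cv2.COLOR_RGB2GRAY);r=np.zeros(g.shape,bool);r[190:310,95:210]=1
q=cv2.minAreaRect(np.argwhere((g<75)&r)[:,::-1].astype(np.float32));print("tray",q,ray([q[0]],K,V,.02),ray(cv2.boxPoints(q),K,V,.026).round(3).tolist())
cv2.imwrite("pics/c5.png",np.hstack([cv2.imread("pics/w5.png")[:,:],cv2.imread("pics/top5.png")[:, 80:320]]))
```

```text
tray ((160.40365600585938, 256.45098876953125), (115.4514389038086, 78.20576477050781), 78.31063079833984) [[0.49031526 0.2471271  0.02      ]] [[0.597, 0.365, 0.026], [0.637, 0.194, 0.026], [0.386, 0.13, 0.026], [0.349, 0.295, 0.026]]
```

View pics/c5.png

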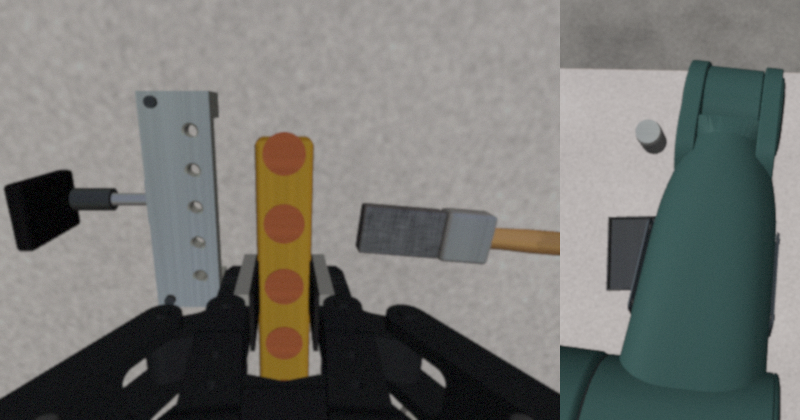

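The casting is held level (−3.5 N), and the pad is back. In the top view the tray's left edge is unmoved at column 128. Carrying it over the tray.

{"method": "carry_out", "body": {"fingers": [1, 1, 1, 1, 1, 1, 1, 1, 1, 1, 1, 1], "travel": [[-0.013, 0.024, 0.006], [-0.013, 0.024, 0.006], [-0.013, 0.024, 0.006], [-0.013, 0.024, 0.006], [-0.013, 0.024, 0.006], [-0.013, 0.024, 0.006], [-0.013, 0.024, 0.006], [-0.013, 0.024, 0.006], [-0.013, 0.024, 0], [-0.0125, 0.024, 0], [0, 0, 0], [0, 0, 0]], "turn": [[0, 0, 0.1625], [0, 0, 0.1625], [0, 0, 0.1625], [0, 0, 0.1625], [0, 0, 0.1625], [0, 0, 0.1625], [0, 0, 0.1625], [0, 0, 0.1625], [0, 0, 0.1625], [0, 0, 0.1625], [0, 0, 0], [0, 0, 0]]}}

```text
time_s: 13.7
ee_pos: [0.498, 0.2631, 0.1846]
tool_rot: [-180.0, -0.1, -178.1]
wrist_force: [-0.1, 0.0, -3.0]
gripper_width: 0.0203
finger_force: 59.3
```

Run:
```python
from h import *
snap("wrist","w6"); snap("top","top6")
cv2.imwrite("pics/c6.png",np.hstack([cv2.imread("pics/w6.png")[:,:],cv2.imread("pics/top6.png")[:, 60:300]]))
```

```text
(no output)
```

View pics/c6.png

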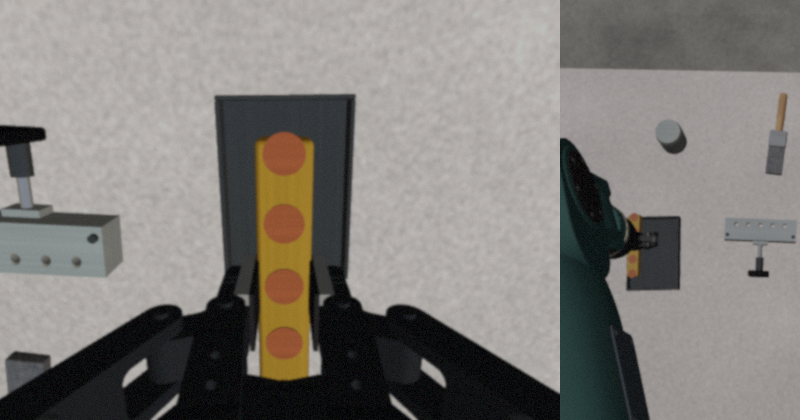

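The tray's robot-side rim is at row 97, columns 217–355, and the casting is centred over it at column 284.

Run:
```python
from h import *
I,K,V=load("w6.npz")
print(ray([[217,97],[355,97]],K,V,.026).round(4).tolist(), ray([[284,152]],K,V,.16).round(3).tolist())
```

```text
[[0.4225, 0.206, 0.026], [0.4187, 0.3172, 0.026]] [[0.448, 0.261, 0.16]]
```

{"method": "carry_out", "body": {"fingers": [1, 1, 1, 1, 1, 1, 0.5, 0.5, 0.5, 0.5], "travel": [[0.004, -0.001, -0.05], [0, 0, -0.05], [0, 0, -0.04], [0, 0, -0.02], [0, 0, -0.009], [0, 0, 0], [0, 0, 0], [0, 0, 0], [0, 0, 0], [0, 0, 0]], "turn": [[0, 0, 0], [0, 0, 0], [0, 0, 0], [0, 0, 0], [0, 0, 0], [0, 0, 0], [0, 0, 0], [0, 0, 0], [0, 0, 0], [0, 0, 0]]}}

```text
time_s: 15.05
ee_pos: [0.5022, 0.2625, 0.0165]
tool_rot: [180.0, 0.0, -178.0]
wrist_force: [0.3, -0.1, 1.0]
gripper_width: 0.0426
finger_force: 0.0
```

{"method": "carry_out", "body": {"fingers": [0.5, 0.5, 0.5, 0.5, 0.5, 0.5, 0.5, 0.5, 0.5, 0.5, 0.5], "travel": [[0, 0, 0.03], [0, 0, 0.05], [0, 0, 0.05], [0, 0, 0.05], [0.01, -0.05, 0.02], [0.01, -0.06, 0], [0.01, -0.06, 0], [0.01, -0.06, 0], [0.01, -0.06, 0], [0.01, -0.06, 0], [0, 0, 0]], "turn": [[0, 0, 0], [0, 0, 0], [0, 0, 0], [0, 0, 0], [0, 0, 0], [0, 0, 0], [0, 0, 0], [0, 0, 0], [0, 0, 0], [0, 0, 0], [0, 0, 0]]}}

```text
time_s: 16.42
ee_pos: [0.5624, -0.0913, 0.2159]
tool_rot: [-180.0, -0.0, -178.3]
wrist_force: [0.0, -0.1, 0.7]
gripper_width: 0.0429
finger_force: 0.0
```

{"method": "carry_out", "body": {"fingers": [0.6, 0.6, 0.6, 0.6, 0.6], "travel": [[0.015, -0.05, 0], [0.015, -0.05, 0], [0.015, -0.05, 0], [0, 0, 0], [0, 0, 0]], "turn": [[0, 0, -0.03], [0, 0, 0], [0, 0, 0], [0, 0, 0], [0, 0, 0]]}}

```text
time_s: 17.05
ee_pos: [0.607, -0.2366, 0.2162]
tool_rot: [180.0, -0.0, -179.7]
wrist_force: [-0.3, 0.8, -0.1]
gripper_width: 0.0342
finger_force: 0.0
```

Run:
```python
from h import *
snap("wrist","w7");I,K,V=snap("top","top7")
cv2.imwrite("pics/c7.png",np.hstack([cv2.imread("pics/w7.png")[:,:],cv2.imread("pics/top7.png")[:, 80:320]]))
print(-V[:3,:3].T@V[:3,3])
```

```text
[ 0.39259457 -0.00349013  1.17387341]
```

View pics/c7.png

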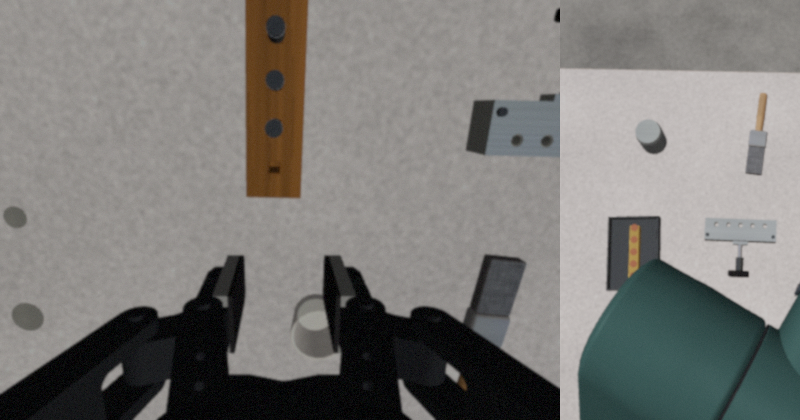

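The casting lies in the tray. Pin tops in the wrist view are at about (276,25), (275,79) and (274,127).

Run:
```python
from h import *
I,K,V=load("w7.npz")
hsv=cv2.cvtColor(I,cv2.COLOR_RGB2HSV).astype(int);g=cv2.cvtColor(I,cv2.COLOR_RGB2GRAY)
r=I[0:200,245:308]
c=cv2.HoughCircles(cv2.GaussianBlur(g[0:160,250:303],(3,3),0),cv2.HOUGH_GRADIENT,1,30,param1=60,param2=9,minRadius=7,maxRadius=13)
c=c[0][np.argsort(c[0][:,1])]+[250,0,0];print(c.tolist(),ray(c[:,:2],K,V,.076).round(4).tolist())
m=(g>22)&(hsv[...,0]>60)&(hsv[...,0]<140);m[:,:255]=0;m[:,298:]=0;m[150:]=0
B=blobs(m,60);print([(b,ray(b[0],K,V,.076).round(4).tolist()) for b in B])
```

```text
[[274.5, 25.5, 10.199999809265137], [276.5, 78.5, 11.0], [274.5, 128.5, 9.399999618530273]] [[0.4811, -0.2444, 0.076], [0.517, -0.243, 0.076], [0.5534, -0.2445, 0.076]]
[(([275.4, 27.6], 296), [[0.4825, -0.2438, 0.076]]), (([274.7, 79.6], 219), [[0.5177, -0.2443, 0.076]]), (([273.6, 127.7], 182), [[0.5528, -0.2452, 0.076]])]
```

{"method": "carry_out", "body": {"fingers": [0.6, 0.6, 0.6, 0.6, 0.6, 0.6], "travel": [[-0.0535, -0.0077, 0], [0, 0, -0.04], [0, 0, -0.05], [0, 0, -0.03], [0, 0, 0], [0, 0, 0]], "turn": [[0, 0, 0], [0, 0, 0], [0, 0, 0], [0, 0, 0], [0, 0, 0], [0, 0, 0]]}}

```text
time_s: 17.9
ee_pos: [0.5542, -0.245, 0.0979]
tool_rot: [-179.9, 0.1, -179.7]
wrist_force: [0.6, -0.3, 1.0]
gripper_width: 0.0342
finger_force: 0.0
```

Run:
```python
from h import *
from workcell import manip
I,K,V=snap("wrist","w8"); print(manip.state()["ee_pos"])
```

```text
[ 0.55442738 -0.24529329  0.09807409]
```

View pics/w8.png

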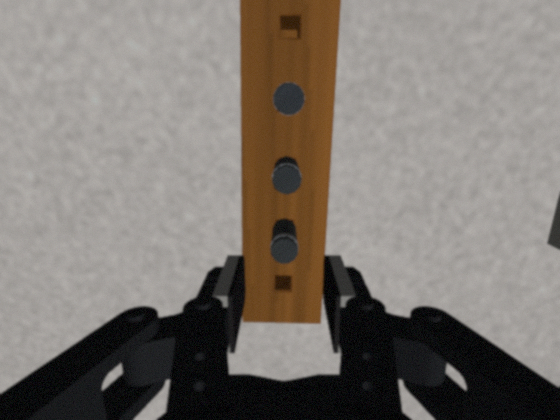

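Pin tops are now at (288,98), (286,178) and (284,249), with the nearest pin between the fingers.

Run:
```python
from h import *
I,K,V=load("w8.npz")
print(ray([[288,98],[286,178],[284,249]],K,V,.076).round(4).tolist())
```

```text
[[0.4805, -0.2441, 0.076], [0.5163, -0.2447, 0.076], [0.5521, -0.2454, 0.076]]
```

{"method": "carry_out", "body": {"fingers": [0.6, 0.6, 0.6, 1, 1, 1, 1, 1], "travel": [[-0.002, 0, -0.02], [0, 0, -0.028], [0, 0, 0], [0, 0, 0], [0, 0, 0], [0, 0, 0], [0, 0, 0], [0, 0, 0]], "turn": [[0, 0, 0], [0, 0, 0], [0, 0, 0], [0, 0, 0], [0, 0, 0], [0, 0, 0], [0, 0, 0], [0, 0, 0]], "squeeze": 40}}

```text
time_s: 18.95
ee_pos: [0.5524, -0.2458, 0.0499]
tool_rot: [-179.9, 0.1, -179.7]
wrist_force: [-0.9, 0.8, 8.4]
gripper_width: 0.0131
finger_force: 39.2
```

{"method": "carry_out", "body": {"fingers": [1, 1, 1, 1, 1, 1, 1, 1, 1, 1], "travel": [[0, 0, 0.03], [0, 0, 0.04], [0, 0, 0.03], [0.003, 0.05, 0], [0.003, 0.05, 0], [0.003, 0.05, 0], [0.003, 0.04, 0], [0, 0.026, 0], [0, 0, 0], [0, 0, 0]], "turn": [[0, 0, 0], [0, 0, 0], [0, 0, 0], [0, 0, 0], [0, 0, 0], [0, 0, 0], [0, 0, 0], [0, 0, 0], [0, 0, 0], [0, 0, 0]]}}

```text
time_s: 20.2
ee_pos: [0.5638, -0.0298, 0.1488]
tool_rot: [-180.0, 0.0, -179.7]
wrist_force: [0.0, -0.1, -0.3]
gripper_width: 0.0126
finger_force: 39.1
```

Run:
```python
from h import *
from workcell import manip
I,K,V=snap("wrist","w9"); print(manip.state()["ee_pos"])
```

```text
[ 0.56378045 -0.03006311  0.14864029]
```

View pics/w9.png

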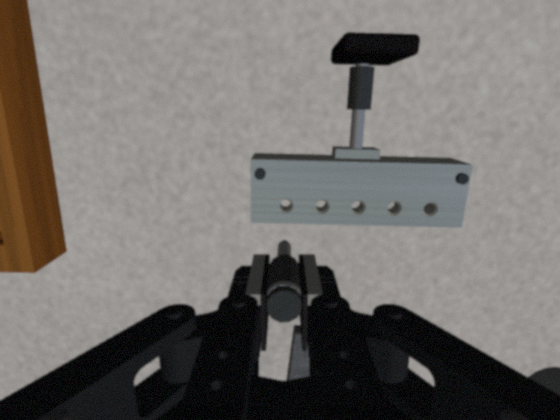

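The pin is held, with its tip at about (285,243). The five holes run from (286,204) to (430,208).

Run:
```python
from h import *
I,K,V=load("w9.npz")
g=cv2.cvtColor(I,cv2.COLOR_RGB2GRAY).astype(float)
med=np.median(g[196:216,260:450])
d=np.abs(g-med)>18; C=[]
for u in (286,322,358,394,430):
    m=np.zeros(g.shape,bool); v=int(204+(u-286)*4/144); m[v-10:v+11,u-11:u+12]=d[v-10:v+11,u-11:u+12]
    p=np.argwhere(cv2.morphologyEx(m.astype(np.uint8),cv2.MORPH_CLOSE,np.ones((3,3))))[:,::-1].astype(np.float32); h=cv2.boundingRect(p); C.append([h[0]+h[2]/2-.5,h[1]+h[3]/2-.5]); print(h)
H=ray(C,K,V,.036);print(np.array(C),H.round(4))
# fit line with 27mm spacing
k=np.arange(-2,3)*.027; dirv=(H.T@k)/np.sum(k*k); ctr=H.mean(0);print("ctr",ctr,"dir",dirv)
print("tip",ray([[285,241],[285,243]],K,V,.111).round(4))
cv2.imwrite("pics/c9.png",cv2.resize(cv2.imread("pics/w9.png")[190:310,230:450],None,fx=3.5,fy=3.5,interpolation=cv2.INTER_CUBIC))
```

```text
(280, 200, 13, 13)
(316, 201, 14, 13)
(352, 201, 14, 14)
(388, 202, 14, 13)
(423, 202, 15, 14)
[[286.  206. ]
 [322.5 207. ]
 [358.5 207.5]
 [394.5 208. ]
 [430.  208.5]] [[ 0.5651 -0.0286  0.036 ]
 [ 0.5657 -0.0015  0.036 ]
 [ 0.5659  0.0254  0.036 ]
 [ 0.5661  0.0522  0.036 ]
 [ 0.5664  0.0787  0.036 ]]
ctr [0.56581957 0.02522815 0.036     ] dir [0.01137447 0.99373594 0.        ]
tip [[ 0.5636 -0.0296  0.111 ]
 [ 0.5648 -0.0296  0.111 ]]
```

View pics/c9.png

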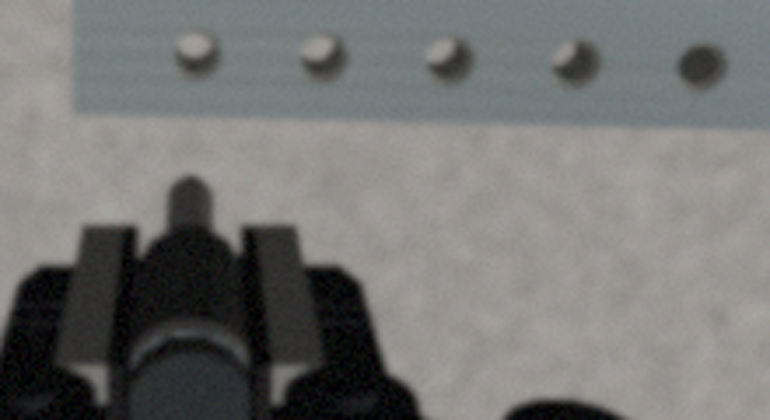

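{"method": "carry_out", "body": {"fingers": [1, 1, 1, 1, 1, 1, 1], "travel": [[0.0014, 0.0016, 0], [0, 0, -0.04], [0, 0, -0.03], [0, 0, -0.005], [0, 0, -0.004], [0, 0, -0.004], [0, 0, 0]], "turn": [[0, 0, 0], [0, 0, 0], [0, 0, 0], [0, 0, 0], [0, 0, 0], [0, 0, 0], [0, 0, 0]]}}

```text
time_s: 21.12
ee_pos: [0.5648, -0.028, 0.0655]
tool_rot: [-180.0, -0.0, -179.7]
wrist_force: [-2.9, -4.0, -2.4]
gripper_width: 0.0125
finger_force: 38.9
```

{"method": "carry_out", "body": {"fingers": [1, 1, 1, 1, 1], "travel": [[-0.0004, -0.0006, -0.005], [0, 0, -0.006], [0, 0, -0.005], [0, 0, -0.004], [0, 0, 0]], "turn": [[0, 0, 0], [0, 0, 0], [0, 0, 0], [0, 0, 0], [0, 0, 0]]}}

```text
time_s: 21.75
ee_pos: [0.5644, -0.0282, 0.0448]
tool_rot: [180.0, -0.0, -179.7]
wrist_force: [-2.1, -2.3, -1.1]
gripper_width: 0.0127
finger_force: 39.0
```

Shoulder nearly down. Pressing the last millimetre, then releasing and returning to the rack.

{"method": "carry_out", "body": {"fingers": [1, 1, 1], "travel": [[0, 0, -0.001], [0, 0, -0.001], [0, 0, 0]], "turn": [[0, 0, 0], [0, 0, 0], [0, 0, 0]]}}

```text
time_s: 22.12
ee_pos: [0.5647, -0.0284, 0.0439]
tool_rot: [-180.0, 0.0, -179.7]
wrist_force: [-5.9, -0.3, 9.8]
gripper_width: 0.0124
finger_force: 40.3
```

{"method": "carry_out", "body": {"fingers": [0.6, 0.6, 0.6, 0.6, 0.6, 0.6, 0.6, 0.6, 0.6, 0.6, 0.6, 0.6], "travel": [[0, 0, 0], [0, 0, 0], [0, 0, 0], [0, 0, 0.03], [0, 0, 0.04], [0, 0, 0.02], [-0.009, -0.042, 0], [-0.009, -0.044, 0], [-0.01, -0.044, 0], [-0.01, -0.044, 0], [-0.01, -0.0424, 0], [0, 0, 0]], "turn": [[0, 0, 0], [0, 0, 0], [0, 0, 0], [0, 0, 0], [0, 0, 0], [0, 0, 0], [0, 0, 0], [0, 0, 0], [0, 0, 0], [0, 0, 0], [0, 0, 0], [0, 0, 0]]}}

```text
time_s: 23.62
ee_pos: [0.5161, -0.2471, 0.1331]
tool_rot: [-180.0, 0.0, -179.9]
wrist_force: [-0.3, 0.3, 0.5]
gripper_width: 0.0341
finger_force: 0.0
```

Run:
```python
from h import *
from workcell import manip
I,K,V=snap("wrist","w10"); print(manip.state()["ee_pos"])
I,K,V=snap("scene","s10")
p=proj([0.565,-.028,.05],K,V)[0].astype(int);print(p)
cv2.imwrite("pics/c10.png",np.hstack([cv2.resize(cv2.imread("pics/s10.png")[p[1]-50:p[1]+50,p[0]-40:p[0]+70],None,fx=4,fy=4,interpolation=cv2.INTER_CUBIC),cv2.resize(cv2.imread("pics/w10.png"),None,fx=.6,fy=400/420)]))
```

```text
[ 0.51632176 -0.24561452  0.13310013]
[258 218]
```

View pics/c10.png

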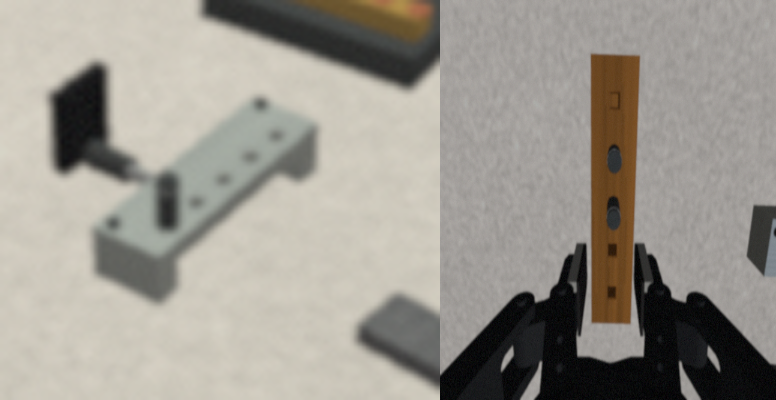

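Pin 1 is seated upright, and the two remaining pins are in the rack with the next one between the fingers. Picking pin 2.

{"method": "carry_out", "body": {"fingers": [0.6, 0.6, 0.6, 0.6, 1, 1, 1, 1, 1], "travel": [[0, 0.0006, -0.03], [0, 0, -0.03], [0, 0, -0.023], [0, 0, 0], [0, 0, 0], [0, 0, 0], [0, 0, 0], [0, 0, 0], [0, 0, 0]], "turn": [[0, 0, 0], [0, 0, 0], [0, 0, 0], [0, 0, 0], [0, 0, 0], [0, 0, 0], [0, 0, 0], [0, 0, 0], [0, 0, 0]]}}

```text
time_s: 24.85
ee_pos: [0.5173, -0.2441, 0.0513]
tool_rot: [-180.0, 0.1, -179.7]
wrist_force: [-0.1, 2.5, 6.5]
gripper_width: 0.0127
finger_force: 39.4
```

{"method": "carry_out", "body": {"fingers": [1, 1, 1, 1, 1, 1, 1, 1, 1, 1, 1], "travel": [[0, 0, 0.03], [0, 0, 0.04], [0, 0, 0.04], [0.01, 0.05, 0], [0.01, 0.05, 0], [0.01, 0.05, 0], [0.01, 0.05, 0], [0.009, 0.05, 0], [0, 0.0207, 0], [0, 0, 0], [0, 0, 0]], "turn": [[0, 0, 0], [0, 0, 0], [0, 0, 0], [0, 0, 0], [0, 0, 0], [0, 0, 0], [0, 0, 0], [0, 0, 0], [0, 0, 0], [0, 0, 0], [0, 0, 0]]}}

```text
time_s: 26.22
ee_pos: [0.5656, 0.0256, 0.1604]
tool_rot: [-180.0, 0.0, -179.8]
wrist_force: [0.8, -0.4, -1.1]
gripper_width: 0.0128
finger_force: 39.2
```

{"method": "carry_out", "body": {"fingers": [1, 1, 1, 1, 1, 1, 1], "travel": [[0.0002, -0.0002, -0.03], [0, 0, -0.03], [0, 0, -0.02], [0, 0, -0.005], [0, 0, -0.004], [0, 0, -0.004], [0, 0, 0]], "turn": [[0, 0, 0], [0, 0, 0], [0, 0, 0], [0, 0, 0], [0, 0, 0], [0, 0, 0], [0, 0, 0]]}}

```text
time_s: 27.1
ee_pos: [0.5659, 0.0262, 0.0675]
tool_rot: [-180.0, 0.0, -179.7]
wrist_force: [-0.9, -2.1, -1.3]
gripper_width: 0.0125
finger_force: 39.0
```

{"method": "carry_out", "body": {"fingers": [1, 1, 1, 1, 1, 1, 1], "travel": [[0, -0.0004, -0.005], [0, 0, -0.006], [0, 0, -0.005], [0, 0, -0.004], [0, 0, -0.002], [0, 0, -0.0015], [0, 0, 0]], "turn": [[0, 0, 0], [0, 0, 0], [0, 0, 0], [0, 0, 0], [0, 0, 0], [0, 0, 0], [0, 0, 0]]}}

```text
time_s: 27.98
ee_pos: [0.566, 0.026, 0.0452]
tool_rot: [-180.0, 0.1, -179.7]
wrist_force: [-6.7, 1.7, 22.5]
gripper_width: 0.0124
finger_force: 41.7
```

Seated (22 N on the shoulder). Releasing and fetching pin 3.

{"method": "carry_out", "body": {"fingers": [0.6, 0.6, 0.6, 0.6, 0.6, 0.6, 0.6, 0.6, 0.6, 0.6, 0.6, 0.6], "travel": [[0, 0, 0], [0, 0, 0], [0, 0, 0], [0, 0, 0.03], [0, 0, 0.04], [0, 0, 0.03], [-0.014, -0.045, 0], [-0.014, -0.045, 0], [-0.014, -0.045, 0], [-0.014, -0.045, 0], [-0.014, -0.045, 0], [-0.015, -0.045, 0]], "turn": [[0, 0, 0], [0, 0, 0], [0, 0, 0], [0, 0, 0], [0, 0, 0], [0, 0, 0], [0, 0, 0], [0, 0, 0], [0, 0, 0], [0, 0, 0], [0, 0, 0], [0, 0, 0]]}}

```text
time_s: 29.48
ee_pos: [0.4802, -0.2454, 0.1437]
tool_rot: [180.0, 0.0, -179.7]
wrist_force: [-0.2, -0.2, 0.2]
gripper_width: 0.0339
finger_force: 0.0
```

{"method": "carry_out", "body": {"fingers": [0.6, 0.6, 0.6], "travel": [[0, 0, 0], [0, 0, -0.02], [0, 0, 0]], "turn": [[0, 0, 0], [0, 0, 0], [0, 0, 0]]}}

```text
time_s: 29.85
ee_pos: [0.4803, -0.243, 0.1228]
tool_rot: [179.9, -0.1, -179.7]
wrist_force: [0.8, -0.5, -1.0]
gripper_width: 0.034
finger_force: 0.0
```

Run:
```python
from h import *
from workcell import manip
I,K,V=snap("wrist","w11"); print(manip.state()["ee_pos"])
g=cv2.cvtColor(I,cv2.COLOR_RGB2GRAY);hsv=cv2.cvtColor(I,cv2.COLOR_RGB2HSV).astype(int)
print(proj([.4808,-.2442,.076],K,V))
m=(g>22)&(hsv[...,0]>60)&(hsv[...,0]<140)&(hsv[...,1]>30);m[:,:250]=0;m[:,320:]=0;m[:120]=0;m[330:]=0
print([(b,ray(b[0],K,V,.076).round(4).tolist()) for b in blobs(m,60)])
```

```text
[ 0.48066459 -0.24322333  0.12365181]
[[282.32498831 236.5876174 ]]
[]
```

{"method": "carry_out", "body": {"fingers": [0.6, 0.6, 0.6, 0.6, 1, 1, 1, 1, 1], "travel": [[0.0005, -0.0008, -0.03], [0, 0, -0.023], [0, 0, -0.02], [0, 0, 0], [0, 0, 0], [0, 0, 0], [0, 0, 0], [0, 0, 0], [0, 0, 0]], "turn": [[0, 0, 0], [0, 0, 0], [0, 0, 0], [0, 0, 0], [0, 0, 0], [0, 0, 0], [0, 0, 0], [0, 0, 0], [0, 0, 0]]}}

```text
time_s: 31.02
ee_pos: [0.4819, -0.245, 0.0519]
tool_rot: [-180.0, 0.1, -179.7]
wrist_force: [0.5, 1.3, 7.3]
gripper_width: 0.012
finger_force: 39.4
```

{"method": "carry_out", "body": {"fingers": [1, 1, 1, 1, 1, 1, 1, 1, 1, 1, 1, 1], "travel": [[0, 0, 0.03], [0, 0, 0.04], [0, 0, 0.05], [0.014, 0.054, 0], [0.014, 0.054, 0], [0.014, 0.054, 0], [0.014, 0.054, 0], [0.014, 0.054, 0], [0.015, 0.053, 0], [0, 0, 0], [0, 0, 0], [0, 0, 0]], "turn": [[0, 0, 0], [0, 0, 0], [0, 0, 0], [0, 0, 0], [0, 0, 0], [0, 0, 0], [0, 0, 0], [0, 0, 0], [0, 0, 0], [0, 0, 0], [0, 0, 0], [0, 0, 0]]}}

```text
time_s: 32.52
ee_pos: [0.5662, 0.0771, 0.171]
tool_rot: [-180.0, 0.0, -179.8]
wrist_force: [0.0, 0.3, -1.0]
gripper_width: 0.0126
finger_force: 39.2
```

Run:
```python
from h import *
from workcell import manip
I,K,V=snap("wrist","w12"); print(manip.state()["ee_pos"])
cv2.imwrite("pics/c12.png",cv2.resize(cv2.imread("pics/w12.png")[180:320,170:340],None,fx=4,fy=4,interpolation=cv2.INTER_CUBIC))
```

```text
[0.56616038 0.07707587 0.17098468]
```

View pics/c12.png

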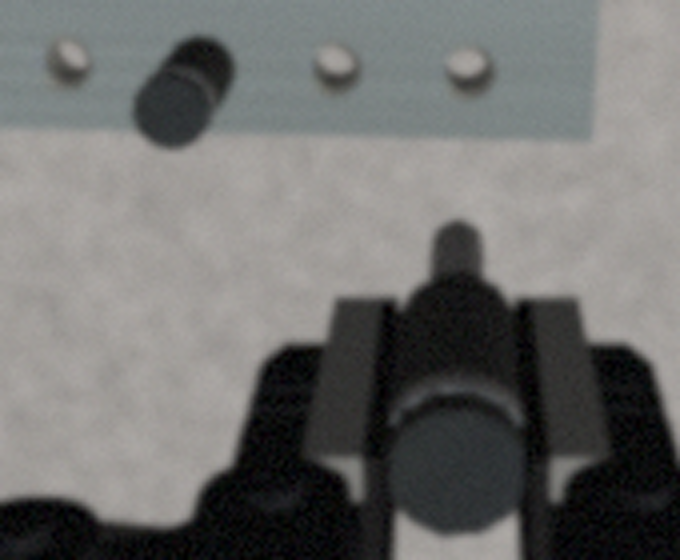

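Pin 3 is held next to hole4 at crop (469,68), and pin 2 is seated in hole2.

{"method": "carry_out", "body": {"fingers": [1, 1, 1, 1, 1, 1, 1, 1], "travel": [[0.0008, 0.0026, -0.03], [0, 0, -0.03], [0, 0, -0.02], [0, 0, -0.012], [0, 0, -0.004], [0, 0, -0.004], [0, 0, -0.004], [0, 0, 0]], "turn": [[0, 0, 0], [0, 0, 0], [0, 0, 0], [0, 0, 0], [0, 0, 0], [0, 0, 0], [0, 0, 0], [0, 0, 0]]}}

```text
time_s: 33.58
ee_pos: [0.5673, 0.0805, 0.0668]
tool_rot: [-180.0, 0.0, -179.7]
wrist_force: [1.8, -3.1, -2.8]
gripper_width: 0.0125
finger_force: 39.0
```

{"method": "carry_out", "body": {"fingers": [1, 1, 1, 1, 1, 1, 1], "travel": [[0, -0.0006, -0.005], [0, 0, -0.006], [0, 0, -0.005], [0, 0, -0.003], [0, 0, -0.002], [0, 0, -0.0015], [0, 0, 0]], "turn": [[0, 0, 0], [0, 0, 0], [0, 0, 0], [0, 0, 0], [0, 0, 0], [0, 0, 0], [0, 0, 0]]}}

```text
time_s: 34.45
ee_pos: [0.5676, 0.0801, 0.0457]
tool_rot: [-180.0, 0.1, -179.7]
wrist_force: [-3.6, -4.2, 23.1]
gripper_width: 0.0126
finger_force: 41.8
```

{"method": "carry_out", "body": {"fingers": [0.6, 0.6, 0.6, 0.6, 0.6, 0.6, 0.6, 0.6, 0.6, 0.6, 0.6, 0.6], "travel": [[0, 0, 0], [0, 0, 0], [0, 0, 0], [0, 0, 0.03], [0, 0, 0.04], [0, 0, 0.05], [-0.04, -0.03, 0.03], [-0.05, -0.05, 0], [-0.05, -0.05, 0], [-0.05, -0.05, 0], [-0.03, -0.05, 0], [0, 0, 0]], "turn": [[0, 0, 0], [0, 0, 0], [0, 0, 0], [0, 0, 0], [0, 0, 0], [0, 0, 0], [0, 0, 0], [0, 0, 0], [0, 0, 0], [0, 0, 0], [0, 0, 0], [0, 0, 0]]}}

```text
time_s: 35.95
ee_pos: [0.3628, -0.1349, 0.1944]
tool_rot: [-180.0, 0.0, 179.9]
wrist_force: [1.0, 0.9, -0.4]
gripper_width: 0.0343
finger_force: 0.0
```

Run:
```python
from h import *
snap("scene","s13");snap("top","top13")
cv2.imwrite("pics/c13.png",np.hstack([cv2.resize(cv2.imread("pics/s13.png")[130:270,190:330],(400,400),interpolation=cv2.INTER_CUBIC),cv2.resize(cv2.imread("pics/top13.png")[90:300,110:400],(400,290))[:, :].copy() if 0 else cv2.resize(cv2.imread("pics/top13.png")[90:310,120:340],(400,400),interpolation=cv2.INTER_CUBIC)]))
```

```text
(no output)
```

View pics/c13.png

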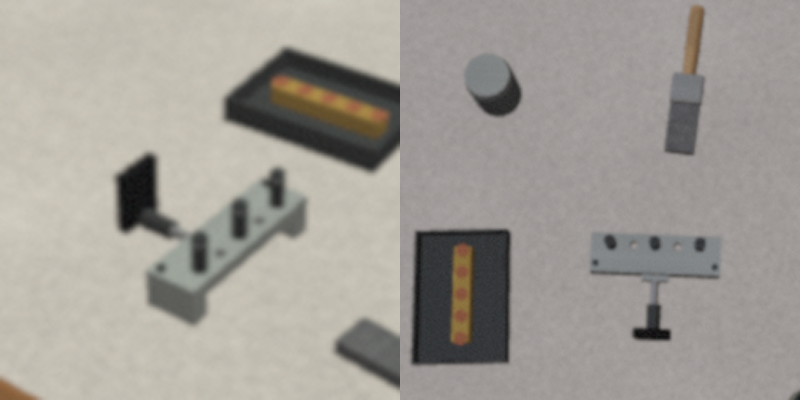

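All three pins stand upright at equal height in holes 0, 2 and 4. The casting lies flat in the tray, the ejector is back and the bystanders are untouched.

```bash
python3 -c "
from workcell import workorder
print(workorder.hand_in())"
```

```text
the job is handed in; nothing more can be done
None
```

The job is handed in, with no verdict returned: the casting lies flat in the tray, all three pins are seated in holes 0, 2 and 4, the ejector is back at rest, and the flux tin, brush and cup were not touched.

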